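Fetch the check weight from behind two jars and put the jars back

TASK

The bench scale beside the weight stand needs its check weight, which stands in the pocket of the weight stand behind two jars: stand both jars in the green tray, out of the way, and let go of them; then take the brass weight and set it upright on the middle of the scale's weighing pan. With the weight on the pan, put each jar back on the ring of the stand where it stood at the start. Keep jars and weight upright, set them down without dropping them, and leave the beaker, the hex keys and the timer alone.

Things in the scene. Friction and masses are not known exactly. Their poses are not given: they have to be found in the camera images.
- brass_weight: Brass check weight, loose, upright, 500 g: round body 36 mm across from its underside to 50 mm up, then a knob 24 mm across, 66 mm high in all. Origin: centre of its underside; z up. At the start it stands in the pocket of the weight stand.
- amber_jar: Amber jar with a black cap and a white paper band, loose, about 0.2 to 0.4 kg: straight round body 56 mm across up to 85 mm above its underside, then a shoulder and the cap, 50 mm across, top at 115 mm. Origin: centre of its underside; z up. It stands on the first or the second ring of the weight stand (varies).
- blue_jar: Blue jar with a white cap and no label, same shape, size and weight range as the amber jar. Origin: centre of its underside; z up. It stands on the ring of the weight stand that the amber jar does not have.
- weight_stand: Weight stand, fixed: grey base 204 x 90 x 4 mm with three painted yellow rings in a row. Origin: centre of the second ring, at the underside; z up; +x along the row from the open end to the pocket. Ring centres at x = -68 mm (first), 0 (second), +60 mm (pocket); things stand at z = 4 mm. Gaps: 12 mm between jars, 14 mm jar to weight; the jars' +y and -y sides are free.
- pocket (a point): Centre of the pocket's ring, on the base of the weight stand (axes as the stand's). Pocket: two blue upright cheeks beside the weight, inner faces 26 mm to either side (y), each 3 mm thick, 44 mm long (x), tops 66 mm above this point. Open towards -x and +x: room to grip the weight only along x, once the jars are gone.
- side_tray: Side tray, fixed: shallow green plastic tray, 130 mm (x) x 200 mm (y), walls 4 mm thick with a rounded rim, 23 mm high. Origin: centre of its underside; z up. Flat inner floor 122 x 192 mm at z = 4 mm. Room for both jars one beside the other along its y axis, e.g. at y = +-50 mm. Keep carries low: a dispensing gun and hoses hang over the back of the worktop, from 0.3 m up.
- bench_scale: Bench scale, fixed, the one beside the stand within reach: light grey, 200 mm (x) x 164 mm (y), body 26 mm high, display at the -x end. Origin: centre of its underside; z up. Flat weighing pan 130 x 136 mm, its centre at x = +27 mm, y = 0, its top at z = 34 mm.
- beaker: Bystander: white plastic beaker, 69 mm across, 79 mm high, loose and light. Origin: centre of its underside.
- hex_key_set: Bystander: red folding hex key set, 38 mm (x) x 95 mm (y) x 22 mm, loose. Origin: centre of its underside.
- timer: Bystander: small white timer with three buttons, 60 x 66 x 24 mm, loose. Origin: centre of its underside.
Not all that is in view belongs to the job. Of the things that look like the brass_weight, the larger one is meant.

How it is judged:
By the outcome, as a careful person would: the job done as asked, in the order asked, and still so for the second after the job is handed in, with the robot touching nothing.
It also fails if it takes over 122 s, if anything falls off the work surface, if the arm or the gripper's body presses on something with over 40 N, if the wrist force passes 120 N, or if a joint passes its speed limit or range.

ROBOT

A 7-joint arm with a two-finger parallel gripper is mounted at the origin on a cart in front of the work surface, level with it; the furniture and walls round the work are solid. World frame = base frame: x ahead of the robot, y to its left, z up, the work surface at z = 0. Lengths are in m, angles in rad, forces in N, time in s.
With the tool pointing down it reaches from about 0.425 to 0.875 m from the base axis. Payload 4.7 kg.
Tool frame: the origin (TCP) lies midway between the tips of the shut fingers; the grasp point (between the pads) lies ctrl.grasp_offset behind it (ctrl.grasp_offset is the distance from the TCP to the grasp point, in m); z points along the fingers, y is the line along which they close (so a half turn about z gives the same grasp; the last joint's range is limited). The gripper opens to 87 mm and grips with 3 to 60 N. Pads are 19 mm wide; open, the fingers measure 117 mm over their backs; the gripper's body (75 mm by 190 mm) begins 51 mm behind the grasp point.
Start: joints at [1.198, 0.321, -0.07, 1.45, 0.023, 1.371, -0.057], TCP at [0.245, -0.602, 0.223] pointing down, gripper open.
Joint ranges: [-2.86, 2.86], [-0.3, 2.09], [-1.38, 1.24], [0.06, 2.45], [-1.56, 4.7], [0.09, 2.05], [-2.69, 2.69]. Speed limits (rad/s): [2.57, 2.57, 3.14, 3.14, 3.14, 3.14, 3.14].

INTERFACE

Orientations are given as a rotation vector (axis times angle).
In Python, from bench import ctrl gives the robot as it stands. The module is installed in compiled form; this text tells all that it offers.
- The arm moves only by the tool jog_arm, never from a script. Its argument "moves" is one flat list of numbers, 7 for each row, row after row: the shift along the tool's x, y, z in units of 30 cm (1.0 is 30 cm), then the turn, a rotation vector about the tool's x, y, z in units of 60 degrees (1.0 is 60 degrees), then the gripper's target within -1 to 1 (fully open at 1, half-way at 0, shut at -1). In form: [x, y, z, wx, wy, wz, fingers, x, y, z, wx, wy, wz, fingers, ...]. A call has exactly 8 rows; each row is the pose to reach, as a shift and turn from the pose commanded when the call began, along the tool's axes at that moment; what a row does not reach only later rows make up. A row lasts 1/8 s, in which the tool goes at most 62.5 mm and 10.7 degrees, less where a joint would pass 70% of its speed; a pose out of reach is approached as far as the arm can. A call with a number of a shift or a turn outside -1 to 1 is refused whole. A call with a gripper value outside its range is refused whole. The fingers move at their own pace and stop on an object; "newtons" is the grip in N (left out, the last holds). Time passes only in rows, so rows that repeat a pose let the fingers close, or fill a call up. It gives the time, the measured TCP pose, the force, the opening and the grip force at its end, in the units of the state.
- ctrl.get_state(): the state, without advancing time (a new reading comes with each control period).
- ctrl.get_image(name): name is "scene" or "top" or "wrist"; returns a dict with "pixels" (384x512x3 uint8, red, green, blue), "fx", "fy", "cx", "cy" (pixels), "dist" ([k1, k2, p1, p2, k3] as OpenCV has them; the pictures are not rectified), "xyz" and "rotation" of the camera in the world; the wrist camera has in their place "tool_from_camera" (4x4, takes a point from camera to tool coordinates, whose origin is the TCP and whose axes are the flange's). Camera axes: x right, y up, looking along -z (the intrinsics and any distortion apply to the point x, -y, -z); pixel columns grow to the right and rows downward; lengths in m; the calibration is good to about 2 mm. A picture is of the moment at which its call begins: read the wrist's pose just before it. There is no depth.
- ctrl.close_job(): hands the job in; it is judged then, once.
The state is a dict: "time": time; "joint_positions": joint angles; "qd": joint speeds; "joint_torque": joint torques, N m; "position": TCP position; "tool_rot": TCP orientation; "ft_force": force on the tool from outside, world axes, zero at the start; "torque": the same for the moment, N m; "grip_width": opening from 0.0 (shut) to 1.0 (fully open); "grip_force": force on a finger pad.
Only numpy, scipy, OpenCV 4.12 (cv2) and the standard library are available. Lean on these libraries where they do the work, as an engineer would, in place of code of your own. Each camera call takes 0.05 s, during which the arm holds its last target. There are 200 camera calls.

## Working session

There is one attempt and no reset: what is moved stays moved. The work goes in short steps, Python scripts to look and compute and a tool call to move; the robot and the scene stay as the last step left them, time stands still between calls to the robot, and variables do not carry over. Pictures are saved under pics/ and viewed, at most 14 in all, crops included, and the job is handed in when it is done.

Besides the shell and the picture viewer there is one more tool, called after "Call:" as name(argument=value, ...) on one line, values as JSON. jog_arm: Moves the arm, as the interface text tells. Its arguments: {"type":"object","properties":{"moves":{"type":"array"},"newtons":{"type":"number"}},"required":["moves"]}

```bash
mkdir -p pics; cat > h.py <<'E'
import numpy as np, cv2
from scipy.spatial.transform import Rotation as R
from bench import ctrl
def cam(im,st=None):
    if "tool_from_camera" in im:
        T=np.eye(4);T[:3,:3]=R.from_rotvec(st["tool_rot"]).as_matrix();T[:3,3]=st["position"]
        C=T@np.array(im["tool_from_camera"]);return C[:3,3],C[:3,:3]
    r=np.array(im["rotation"],float)
    r=R.from_rotvec(r.ravel()).as_matrix() if r.size==3 else r.reshape(3,3)
    return np.array(im["xyz"]),r
def K(im):return np.array([[im["fx"],0,im["cx"]],[0,im["fy"],im["cy"]],[0,0,1.]])
def ray(im,uv,z,st=None):
    p,r=cam(im,st)
    n=cv2.undistortPoints(np.array(uv,float).reshape(-1,1,2),K(im),np.array(im["dist"],float)).reshape(-1,2)
    d=np.c_[n[:,0],-n[:,1],-np.ones(len(n))]@r.T
    return p+d*((np.reshape(z,(-1,1))-p[2])/d[:,2:])
def proj(im,P,st=None):
    p,r=cam(im,st);q=(np.array(P,float).reshape(-1,3)-p)@r*[1,-1,-1]
    return cv2.projectPoints(q,np.zeros(3),np.zeros(3),K(im),np.array(im["dist"],float))[0].reshape(-1,2)
def save(im,name,crop=None,s=1):
    a=im["pixels"][:,:,::-1]
    if crop:a=a[crop[1]:crop[3],crop[0]:crop[2]]
    cv2.imwrite("pics/"+name,cv2.resize(a,None,fx=s,fy=s,interpolation=cv2.INTER_CUBIC))
E
python3 - <<'E'
from h import *
import pickle
s=ctrl.get_state();print(s["position"],s["tool_rot"],s["grip_width"],ctrl.grasp_offset,s["time"])
for n in("scene","top"):
    im=ctrl.get_image(n);pickle.dump(im,open(n+".pkl","wb"));save(im,n+".png",s=1.5);print(n,im["xyz"],im["rotation"],im["fx"],im["dist"])
E
```

```text
[ 0.24494564 -0.6015045   0.22148588] [-3.08125105e+00 -6.03466555e-01  7.08885873e-04] 0.998816279104366 0.0187 0.0
scene [0.20312072 0.61105076 0.58980325] [ 0.34819046 -1.15587785 -2.36978328] 352.5690333504132 [0.0037928 0.        0.        0.        0.       ]
top [0.36154309 0.02033177 1.01288453] [ 0.16455313 -0.15658947 -1.54983102] 451.5455359450545 [-0.06945805  0.          0.          0.          0.        ]
```

View pics/top.png

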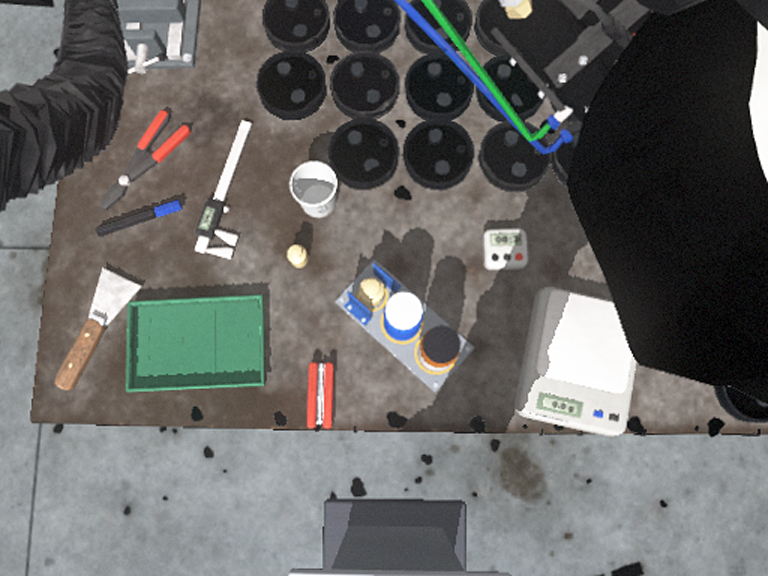

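View pics/scene.png

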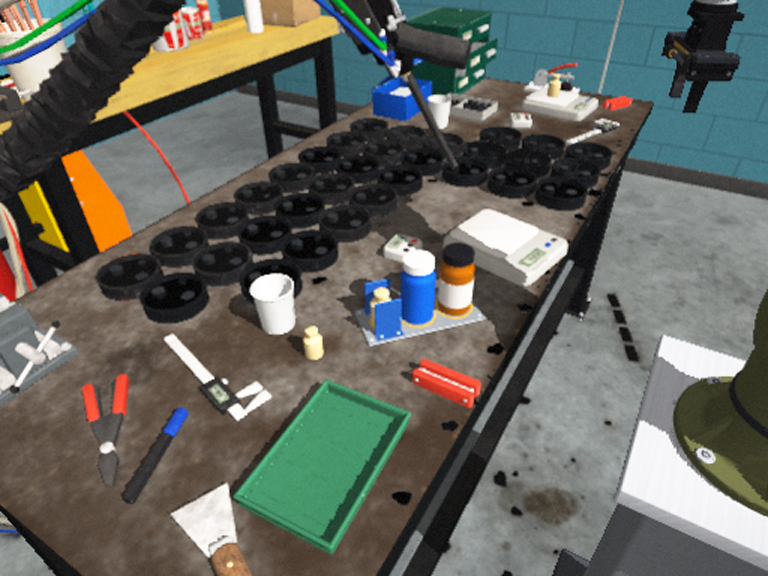

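The top view (1.5x) shows the stand with knob at about (373,290), blue cap (404,309) and amber cap (440,343). The tray is at (197,342), the scale at (580,362), and the smaller decoy weight at (297,256). I'll enlarge the views to read the corners.

```bash
python3 - <<'E'
from h import *
import pickle
t=pickle.load(open("top.pkl","rb"))
save(t,"c1.png",(215,165,325,265),7)
save(t,"c2.png",(75,185,435,295),2.2)
f=lambda L,z:ray(t,np.array(L)/1.5,z)[:,:2].round(4).tolist()
print("caps",f([(440,341),(404,306)],.119),"knob",f([(373,288)],.07))
print("tray rim",f([(128,303),(264,295),(264,383),(128,390)],.023))
print("pan",f([(553,290),(640,305),(632,400),(533,378)],.034))
E
```

```text
caps [[0.4685, -0.0469], [0.5149, 0.0013]] knob [[0.5485, 0.0445]]
tray rim [[0.5294, 0.4131], [0.5448, 0.2081], [0.4147, 0.2016], [0.4003, 0.4017]]
pan [[0.5565, -0.2205], [0.5357, -0.3496], [0.3968, -0.3301], [0.427, -0.1873]]
```

View pics/c1.png

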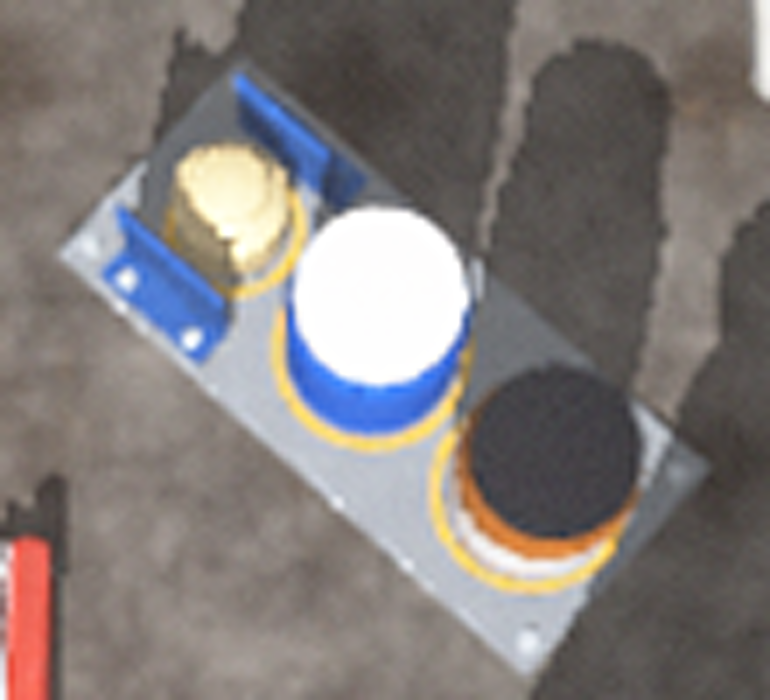

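View pics/c2.png

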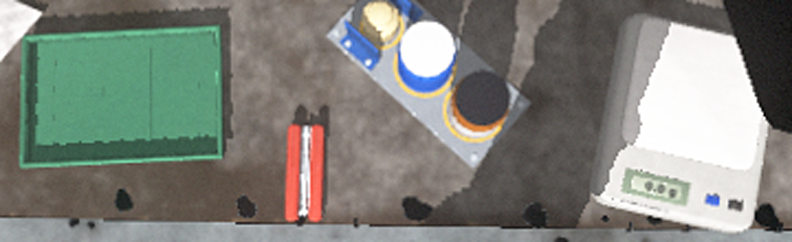

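Crop c1 shows the stand's base corners at (240,62), (60,252), (525,675) and (710,465). The white cap is centred at (382,295), the black cap at (555,452). Crop c2 gives the tray rim and scale body corners.

```bash
python3 - <<'E'
from h import *
import pickle
t=pickle.load(open("top.pkl","rb"))
f=lambda L,s,o,z:ray(t,(np.array(L)+.5)/s+np.array(o)-.5,z)[:,:2]
c=f([(240,62),(60,252),(525,675),(710,465)],7,(215,165),.004)
print("stand",c.round(4).tolist(),"sides",np.linalg.norm(c-np.roll(c,-1,0),axis=1))
d=(c[0]+c[1]-c[2]-c[3]);d/=np.linalg.norm(d);n=np.array([-d[1],d[0]])
o=c.mean(0)   # base centre
print("yaw",np.degrees(np.arctan2(d[1],d[0])),"centre",o)
caps=f([(382,295),(555,452)],7,(215,165),.119);k=f([(232,190)],7,(215,165),.07)
print("caps",caps,"dist",np.linalg.norm(caps[0]-caps[1]),"knob",k)
for p in [*caps,k[0]]:print("along",(p-o)@d,"side",(p-o)@n)
tr=f([(22,38),(220,26),(221,158),(21,166)],2.2,(75,185),.023)
print("tray",tr.round(4).tolist(),np.linalg.norm(tr-np.roll(tr,-1,0),axis=1),tr.mean(0))
sb=f([(592,202),(764,232),(622,12)],2.2,(75,185),.026)
print("scale",sb.round(4).tolist(),np.linalg.norm(sb[0]-sb[1]),np.linalg.norm(sb[0]-sb[2]), "x dir",np.degrees(np.arctan2(*(sb[2]-sb[0])[::-1])))
s=ctrl.get_state();im=ctrl.get_image("scene")
# check with scene cam: pixels of caps there
sc=ray(im,np.array([(419,261),(457,254)])/1.5,.119);print("scene caps",sc)
print(R.from_rotvec(s["tool_rot"]).as_matrix().round(3))
E
```

```text
stand [[0.6051, 0.0466], [0.5409, 0.1038], [0.4073, -0.0472], [0.4747, -0.1063]] sides [0.08597056 0.20160429 0.0896487  0.20097884]
yaw 49.02867208446596 centre [ 0.50702499 -0.00077716]
caps [[ 0.50933595  0.00164617]
 [ 0.46492969 -0.04789316]] dist 0.06652864720298944 knob [[0.54911048 0.04656848]]
along 0.0033449540706567762 side -0.00015592844885357502
along -0.06317546348142314 side 0.0008904688737591607
along 0.06334241251761016 side -0.0007324823124645712
tray [[0.5294, 0.4145], [0.545, 0.211], [0.412, 0.2033], [0.3998, 0.404]] [0.20414478 0.13324165 0.20114149 0.12999811] [0.47154953 0.30819754]
scale [[0.3745, -0.1628], [0.3468, -0.332], [0.5649, -0.1974]] 0.17147568371029231 0.19351128343979593 x dir -10.31191912889547
scene caps [[ 0.50868382  0.00468842  0.119     ]
 [ 0.465745   -0.04226818  0.119     ]]
[[ 0.926  0.377 -0.001]
 [ 0.377 -0.926  0.002]
 [-0.    -0.002 -1.   ]]
```

```bash
cat >> h.py <<'E'
def plan(xyz,head,s=None):
    s=s or ctrl.get_state();r=R.from_rotvec(s["tool_rot"]);h=np.radians(head)
    X=np.array([np.cos(h),np.sin(h),0]);Z=np.array([0,0,-1.]);T=np.c_[X,np.cross(Z,X),Z]
    d=r.inv().apply(np.array(xyz)-s["position"]);w=(r.inv()*R.from_matrix(T)).as_rotvec()
    print("t%.2f"%s["time"],"shift",(d/.3).round(4).tolist(),"turn",(w/np.radians(60)).round(4).tolist(),"mm",round(np.linalg.norm(d)*1e3),"F",np.round(s["ft_force"],1),"w%.3f"%s["grip_width"])
E
python3 - <<'E'
from h import *
import pickle
t=pickle.load(open("top.pkl","rb"))
print(ray(t,np.array([(313,180),(297,258),(320,395),(505,250)])/1.5,[.079,.03,.02,.02])[:,:2].round(3).tolist())
plan((.43,-.13,.225),48.3)
E
```

```text
[[0.706, 0.135], [0.601, 0.16], [0.399, 0.12], [0.62, -0.153]]
t0.15 shift [1.1643, -1.2233, -0.0093] turn [-0.0014, -0.0002, -0.4357] mm 507 F [0.  0.3 0. ] w0.997
```

Call:
jog_arm(moves=[0.06,-0.06,0,0,0,-0.05,1,0.17,-0.18,0,0,0,-0.11,1,0.3,-0.315,0,0,0,-0.17,1,0.43,-0.45,0,0,0,-0.23,1,0.56,-0.59,0,0,0,-0.29,1,0.69,-0.725,0,0,0,-0.35,1,0.8,-0.84,0,0,0,-0.4,1,0.86,-0.9,0,0,0,-0.436,1])

```text
time: 1.15
position: [0.383, -0.2523, 0.2226]
tool_rot: [2.863, 1.292, -0.0]
ft_force: [-0.2, -0.5, 0.4]
grip_width: 1.0
grip_force: 0.0
```

```bash
python3 - <<'E'
from h import *
plan((.43,-.08,.22),48.3)
E
```

```text
t1.15 shift [0.5343, -0.2626, 0.0084] turn [0.0003, 0.0003, 0.0047] mm 179 F [-0.2 -0.5  0.4] w1.000
```

Call:
jog_arm(moves=[0.05,-0.03,0,0,0,0,1,0.15,-0.07,0,0,0,0,1,0.26,-0.13,0,0,0,0,1,0.37,-0.18,0,0,0,0,1,0.46,-0.23,0,0,0,0,1,0.51,-0.25,0,0,0,0,1,0.534,-0.263,0,0,0,0,1,0.534,-0.263,0,0,0,0,1])

```text
time: 2.15
position: [0.4298, -0.0832, 0.2224]
tool_rot: [2.867, 1.285, -0.0]
ft_force: [1.0, 0.3, -0.2]
grip_width: 0.998
grip_force: 0.0
```

```bash
python3 - <<'E'
from h import *
import pickle
s=ctrl.get_state();im=ctrl.get_image("wrist");pickle.dump((s,im),open("w1.pkl","wb"))
save(im,"w1.png",s=1.5);print(s["position"],np.array(im["tool_from_camera"]).round(3).tolist())
print("pred caps/rings px*1.5",(1.5*proj(im,[(.4645,-.0485,.119),(.509,.0012,.119),(.549,.046,.07)],s)).round(0).tolist())
E
```

```text
[ 0.42978989 -0.08322911  0.22244683] [[-0.001, 0.952, 0.305, 0.086], [1.0, 0.001, -0.001, 0.0], [-0.001, 0.305, -0.952, -0.163], [0.0, 0.0, 0.0, 1.0]]
pred caps/rings px*1.5 [[384.0, 203.0], [384.0, 78.0], [384.0, -23.0]]
```

View pics/w1.png

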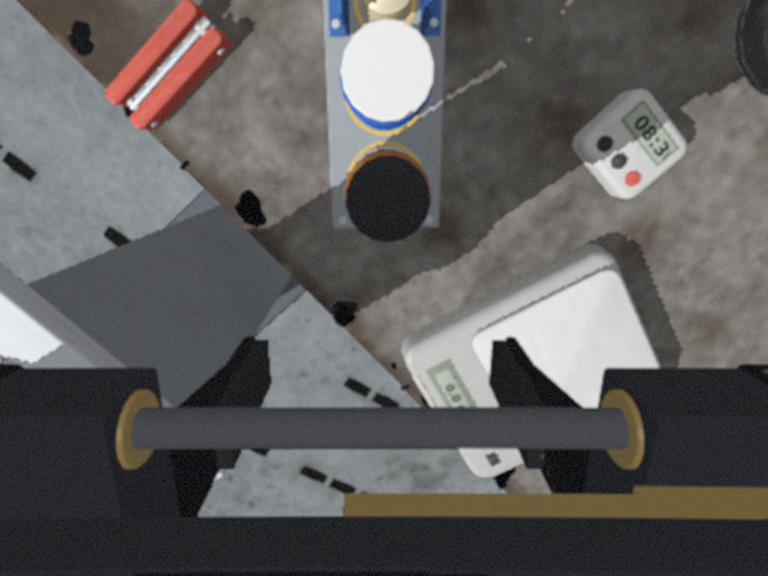

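Wrist view: black cap at (387,197), white cap at (387,70), and the stand edges run symmetrically, so the heading is right. The pan's near corner is at (475,337) and its far corner at (607,270).

```bash
python3 - <<'E'
from h import *
import pickle
s,im=pickle.load(open("w1.pkl","rb"))
f=lambda L,z:ray(im,np.array(L)/1.5,z,s)[:,:2].round(4).tolist()
c=f([(387,197),(387.5,70)],.119);print("caps",c,np.linalg.norm(np.subtract(*c)))
print("pan",f([(475,337),(607,270)],.034),"edges",f([(333,228),(440,228)],.004))
plan((.4645,-.0485,.22),48.3)
plan((.4645,-.0485,.0575),48.3)
E
```

```text
caps [[0.4684, -0.0471], [0.5128, 0.0028]] 0.06679348770651226
pan [[0.4405, -0.1927], [0.5552, -0.2166]] edges [[0.4091, -0.0481], [0.4767, -0.1084]]
t2.20 shift [0.1647, 0.0087, 0.008] turn [-0.0001, 0.0004, -0.0011] mm 50 F [-0.3  0.6 -0.1] w1.002
t2.20 shift [0.1649, 0.0087, 0.5497] turn [-0.0001, 0.0004, -0.0011] mm 172 F [-0.3  0.6 -0.1] w1.002
```

Call:
jog_arm(moves=[0.06,0.003,0,0,0,0,1,0.14,0.009,0.02,0,0,0,1,0.174,0.009,0.12,0,0,0,1,0.174,0.009,0.25,0,0,0,1,0.174,0.009,0.38,0,0,0,1,0.174,0.009,0.48,0,0,0,1,0.174,0.009,0.54,0,0,0,1,0.174,0.009,0.55,0,0,0,1])

```text
time: 3.2
position: [0.4659, -0.0459, 0.0567]
tool_rot: [-2.866, -1.284, 0.002]
ft_force: [-0.2, -1.2, 0.8]
grip_width: 1.002
grip_force: 0.0
```

Call:
jog_arm(moves=[0,0,0,0,0,0,0.6,0,0,0,0,0,0,0.4,0,0,0,0,0,0,0.2,0,0,0,0,0,0,0,0,0,0,0,0,0,-0.2,0,0,0,0,0,0,-0.2,0,0,0,0,0,0,-0.2,0,0,0,0,0,0,-0.2], newtons=25)

```text
time: 4.2
position: [0.4675, -0.0457, 0.0581]
tool_rot: [2.865, 1.285, 0.002]
ft_force: [1.4, -1.0, 5.3]
grip_width: 0.639
grip_force: 24.9
```

```bash
python3 - <<'E'
from h import *
s=ctrl.get_state();print(s["position"],s["grip_force"])
plan((.468,.358,.185),48.3)
im=ctrl.get_image("wrist");save(im,"w2.png");
E
```

```text
[ 0.46748316 -0.04568589  0.058147  ] 24.9381409882335
t4.20 shift [1.0064, -0.8928, -0.4238] turn [0.0017, -0.0006, 0.0003] mm 423 F [ 1.4 -1.   5.3] w0.639
```

Call:
jog_arm(moves=[0,0,-0.02,0,0,0,-0.2,0,0,-0.07,0,0,0,-0.2,0,0,-0.14,0,0,0,-0.2,0,0,-0.22,0,0,0,-0.2,0,0,-0.3,0,0,0,-0.2,0,0,-0.37,0,0,0,-0.2,0,0,-0.41,0,0,0,-0.2,0,0,-0.425,0,0,0,-0.2])

```text
time: 5.25
position: [0.4665, -0.0451, 0.1856]
tool_rot: [2.866, 1.286, 0.0]
ft_force: [0.2, 0.2, -2.8]
grip_width: 0.636
grip_force: 24.9
```

Call:
jog_arm(moves=[0.02,-0.02,0,0,0,0,-0.2,0.07,-0.06,0,0,0,0,-0.2,0.14,-0.125,0,0,0,0,-0.2,0.22,-0.195,0,0,0,0,-0.2,0.3,-0.266,0,0,0,0,-0.2,0.38,-0.337,0,0,0,0,-0.2,0.45,-0.4,0,0,0,0,-0.2,0.5,-0.444,0,0,0,0,-0.2])

```text
time: 6.25
position: [0.4656, 0.1574, 0.1842]
tool_rot: [-2.864, -1.289, 0.002]
ft_force: [0.3, 0.1, -1.8]
grip_width: 0.639
grip_force: 24.9
```

```bash
python3 - <<'E'
from h import *
s=ctrl.get_state();print(s["position"],s["grip_force"])
plan((.468,.358,.18),48.3)
E
```

```text
[0.46562249 0.15741075 0.18416637] 24.933260557008907
t6.25 shift [0.5056, -0.4375, 0.0142] turn [-0.0016, 0.0008, 0.0025] mm 201 F [ 0.3  0.1 -1.8] w0.639
```

Call:
jog_arm(moves=[0.04,-0.035,0,0,0,0,-0.2,0.11,-0.095,0,0,0,0,-0.2,0.19,-0.165,0,0,0,0,-0.2,0.28,-0.242,0,0,0,0,-0.2,0.37,-0.32,0,0,0,0,-0.2,0.45,-0.389,0,0,0,0,-0.2,0.495,-0.428,0,0,0,0,-0.2,0.506,-0.438,0,0,0,0,-0.2])

```text
time: 7.25
position: [0.4679, 0.3576, 0.184]
tool_rot: [-2.863, -1.29, 0.004]
ft_force: [0.3, 0.4, -2.8]
grip_width: 0.641
grip_force: 24.9
```

Call:
jog_arm(moves=[0,0,0.04,0,0,0,-0.2,0,0,0.1,0,0,0,-0.2,0,0,0.17,0,0,0,-0.2,0,0,0.24,0,0,0,-0.2,0,0,0.3,0,0,0,-0.2,0,0,0.35,0,0,0,-0.2,0,0,0.38,0,0,0,-0.2,0,0,0.39,0,0,0,-0.2])

```text
time: 8.25
position: [0.4695, 0.3561, 0.0675]
tool_rot: [-2.866, -1.286, 0.001]
ft_force: [-0.5, -1.0, -2.5]
grip_width: 0.637
grip_force: 24.9
```

```bash
python3 - <<'E'
from h import *
plan((.468,.358,.0585),48.3)
s=ctrl.get_state();im=ctrl.get_image("wrist");save(im,"w3.png",s=1.2)
im=ctrl.get_image("scene");save(im,"s3.png",(100,200,360,384),3)
E
```

```text
t8.25 shift [0.0016, -0.0079, 0.03] turn [-0.0002, 0.0004, 0.0006] mm 9 F [-0.5 -1.  -2.5] w0.637
```

View pics/s3.png

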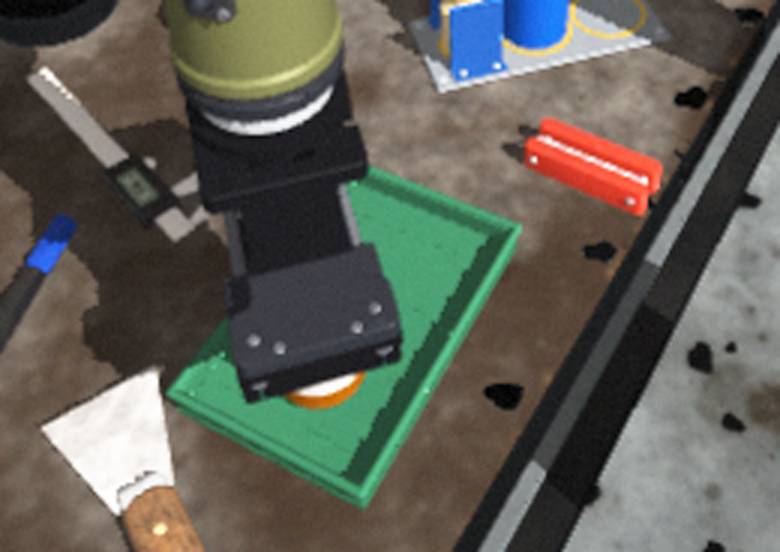

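The scene crop shows the amber jar's foot (325,395) inside the tray and clear of its walls. I'll lower the last 9 mm slowly.

Call:
jog_arm(moves=[0,0,0.008,0,0,0,-0.2,0,0,0.014,0,0,0,-0.2,0,0,0.019,0,0,0,-0.2,0,0,0.023,0,0,0,-0.2,0,0,0.026,0,0,0,-0.2,0,0,0.028,0,0,0,-0.2,0,0,0.03,0,0,0,-0.2,0,0,0.03,0,0,0,-0.2])

```text
time: 9.35
position: [0.4696, 0.356, 0.059]
tool_rot: [2.866, 1.286, -0.0]
ft_force: [0.0, 0.9, -2.2]
grip_width: 0.636
grip_force: 24.9
```

Call:
jog_arm(moves=[0,0,0.001,0,0,0,-0.2,0,0,0.002,0,0,0,-0.2,0,0,0.003,0,0,0,-0.2,0,0,0.004,0,0,0,-0.2,0,0,0.005,0,0,0,-0.2,0,0,0.006,0,0,0,-0.2,0,0,0.006,0,0,0,-0.2,0,0,0.006,0,0,0,-0.2])

```text
time: 10.35
position: [0.47, 0.3563, 0.0582]
tool_rot: [2.866, 1.286, 0.001]
ft_force: [-1.8, -1.0, 5.3]
grip_width: 0.638
grip_force: 24.9
```

Contact. Release and rise.

Call:
jog_arm(moves=[0,0,0,0,0,0,0,0,0,0,0,0,0,0.2,0,0,0,0,0,0,0.4,0,0,0,0,0,0,0.7,0,0,0,0,0,0,1,0,0,0,0,0,0,1,0,0,0,0,0,0,1,0,0,0,0,0,0,1])

```text
time: 11.35
position: [0.4696, 0.356, 0.0572]
tool_rot: [2.866, 1.286, -0.0]
ft_force: [0.3, 0.1, 0.3]
grip_width: 0.995
grip_force: 0.0
```

Call:
jog_arm(moves=[0,0,-0.04,0,0,0,1,0,0,-0.13,0,0,0,1,0,0,-0.26,0,0,0,1,-0.06,0.05,-0.38,0,0,0,1,-0.16,0.14,-0.44,0,0,0,1,-0.28,0.24,-0.44,0,0,0,1,-0.4,0.35,-0.44,0,0,0,1,-0.5,0.44,-0.44,0,0,0,1])

```text
time: 12.35
position: [0.4686, 0.1544, 0.1901]
tool_rot: [2.865, 1.284, 0.002]
ft_force: [0.7, -0.4, 0.5]
grip_width: 1.0
grip_force: 0.0
```

```bash
python3 - <<'E'
from h import *
plan((.51,.003,.185),48.3)
E
```

```text
t12.35 shift [-0.285, 0.4389, 0.0177] turn [0.0018, -0.0003, -0.0003] mm 157 F [ 0.7 -0.4  0.5] w1.000
```

Call:
jog_arm(moves=[-0.03,0.04,0,0,0,0,1,-0.08,0.12,0,0,0,0,1,-0.15,0.23,0,0,0,0,1,-0.215,0.335,0,0,0,0,1,-0.255,0.4,0,0,0,0,1,-0.273,0.428,0,0,0,0,1,-0.279,0.441,0,0,0,0,1,-0.279,0.441,0,0,0,0,1])

```text
time: 13.35
position: [0.5116, 0.0069, 0.1893]
tool_rot: [-2.865, -1.288, -0.0]
ft_force: [0.3, 0.4, -0.3]
grip_width: 1.001
grip_force: 0.0
```

```bash
python3 - <<'E'
from h import *
plan((.512,.004,.0572),48.3)
E
```

```text
t13.35 shift [-0.0065, 0.0076, 0.4403] turn [-0.0003, -0.0003, 0.0018] mm 132 F [ 0.3  0.4 -0.3] w1.001
```

Call:
jog_arm(moves=[-0.003,0.005,0.03,0,0,0,1,-0.006,0.007,0.1,0,0,0,1,-0.006,0.007,0.19,0,0,0,1,-0.006,0.007,0.28,0,0,0,1,-0.006,0.007,0.36,0,0,0,1,-0.006,0.007,0.41,0,0,0,1,-0.006,0.007,0.435,0,0,0,1,-0.006,0.007,0.44,0,0,0,1])

```text
time: 14.35
position: [0.5121, 0.0032, 0.0572]
tool_rot: [-2.866, -1.286, -0.0]
ft_force: [0.4, 0.1, 0.1]
grip_width: 0.997
grip_force: 0.0
```

Call:
jog_arm(moves=[0,0,0,0,0,0,0.6,0,0,0,0,0,0,0.4,0,0,0,0,0,0,0.2,0,0,0,0,0,0,0,0,0,0,0,0,0,-0.2,0,0,0,0,0,0,-0.2,0,0,0,0,0,0,-0.2,0,0,0,0,0,0,-0.2], newtons=25)

```text
time: 15.35
position: [0.5121, 0.003, 0.0574]
tool_rot: [2.866, 1.286, 0.0]
ft_force: [-1.2, 0.1, 3.4]
grip_width: 0.633
grip_force: 25.0
```

```bash
python3 - <<'E'
from h import *
s=ctrl.get_state();print(s["position"],s["grip_force"])
plan((.475,.258,.18),48.3)
E
```

```text
[0.51211191 0.00298712 0.05744304] 24.999949011253193
t15.35 shift [0.5526, -0.6575, -0.4087] turn [0.0002, 0.0001, 0.0004] mm 285 F [-1.2  0.1  3.4] w0.633
```

Call:
jog_arm(moves=[0,0,-0.02,0,0,0,-0.2,0,0,-0.07,0,0,0,-0.2,0,0,-0.14,0,0,0,-0.2,0,0,-0.22,0,0,0,-0.2,0,0,-0.3,0,0,0,-0.2,0,0,-0.35,0,0,0,-0.2,0.01,-0.01,-0.37,0,0,0,-0.2,0.04,-0.05,-0.37,0,0,0,-0.2])

```text
time: 16.35
position: [0.5087, 0.0218, 0.1681]
tool_rot: [-2.868, -1.283, 0.0]
ft_force: [-0.5, -0.3, -3.1]
grip_width: 0.64
grip_force: 25.0
```

```bash
python3 - <<'E'
from h import *
plan((.476,.256,.165),48.3)
E
```

```text
t16.35 shift [0.5095, -0.6013, 0.0102] turn [-0.0001, 0.0002, -0.0014] mm 236 F [-0.5 -0.3 -3.1] w0.640
```

Call:
jog_arm(moves=[0.05,-0.06,0,0,0,0,-0.2,0.13,-0.153,0,0,0,0,-0.2,0.22,-0.26,0,0,0,0,-0.2,0.31,-0.366,0,0,0,0,-0.2,0.4,-0.472,0,0,0,0,-0.2,0.47,-0.555,0,0,0,0,-0.2,0.5,-0.59,0,0,0,0,-0.2,0.51,-0.6,0,0,0,0,-0.2])

```text
time: 17.35
position: [0.4753, 0.2564, 0.1676]
tool_rot: [2.865, 1.288, -0.002]
ft_force: [-0.9, -0.7, -3.2]
grip_width: 0.633
grip_force: 25.0
```

Call:
jog_arm(moves=[0,0,0.03,0,0,0,-0.2,0,0,0.09,0,0,0,-0.2,0,0,0.16,0,0,0,-0.2,0,0,0.22,0,0,0,-0.2,0,0,0.27,0,0,0,-0.2,0,0,0.31,0,0,0,-0.2,0,0,0.335,0,0,0,-0.2,0,0,0.345,0,0,0,-0.2])

```text
time: 18.35
position: [0.476, 0.256, 0.0644]
tool_rot: [-2.866, -1.286, 0.0]
ft_force: [-0.5, -0.4, -3.3]
grip_width: 0.635
grip_force: 25.0
```

```bash
python3 - <<'E'
from h import *
plan((.475,.257,.0575),48.3)
E
```

```text
t18.35 shift [0.0002, -0.0048, 0.0231] turn [-0.0001, 0.0001, 0.0005] mm 7 F [-0.5 -0.4 -3.3] w0.635
```

Call:
jog_arm(moves=[0,0,0.006,0,0,0,-0.2,0,0,0.011,0,0,0,-0.2,0,0,0.015,0,0,0,-0.2,0,0,0.018,0,0,0,-0.2,0,0,0.02,0,0,0,-0.2,0,0,0.022,0,0,0,-0.2,0,0,0.024,0,0,0,-0.2,0,0,0.024,0,0,0,-0.2])

```text
time: 19.35
position: [0.4761, 0.2559, 0.0575]
tool_rot: [2.866, 1.286, -0.0]
ft_force: [-0.0, 0.2, -2.6]
grip_width: 0.64
grip_force: 25.0
```

Call:
jog_arm(moves=[0,0,0.001,0,0,0,-0.2,0,0,0.002,0,0,0,-0.2,0,0,0.003,0,0,0,-0.2,0,0,0.004,0,0,0,-0.2,0,0,0.005,0,0,0,-0.2,0,0,0.005,0,0,0,-0.2,0,0,0.005,0,0,0,-0.2,0,0,0.005,0,0,0,-0.2])

```text
time: 20.35
position: [0.4763, 0.2561, 0.0575]
tool_rot: [2.865, 1.286, 0.0]
ft_force: [-4.2, -2.4, 11.2]
grip_width: 0.637
grip_force: 25.0
```

Call:
jog_arm(moves=[0,0,0,0,0,0,0,0,0,0,0,0,0,0.2,0,0,0,0,0,0,0.4,0,0,0,0,0,0,0.7,0,0,0,0,0,0,1,0,0,0,0,0,0,1,0,0,0,0,0,0,1,0,0,0,0,0,0,1])

```text
time: 21.35
position: [0.476, 0.2559, 0.056]
tool_rot: [2.866, 1.286, -0.0]
ft_force: [-0.1, -0.2, -0.2]
grip_width: 0.997
grip_force: 0.0
```

Call:
jog_arm(moves=[0,0,-0.04,0,0,0,1,0,0,-0.13,0,0,0,1,0,0,-0.26,0,0,0,1,-0.05,0.06,-0.38,0,0,0,1,-0.14,0.17,-0.44,0,0,0,1,-0.25,0.3,-0.44,0,0,0,1,-0.35,0.42,-0.44,0,0,0,1,-0.4,0.48,-0.44,0,0,0,1])

```text
time: 22.35
position: [0.5044, 0.0673, 0.1889]
tool_rot: [2.867, 1.28, 0.001]
ft_force: [-0.4, 0.5, -0.0]
grip_width: 0.998
grip_force: 0.0
```

```bash
python3 - <<'E'
from h import *
s=ctrl.get_state();print(s["position"],s["joint_positions"])
plan((.49,-.02,.19),48.3)
plan((.5523,.0495,.19),-41.7)
E
```

```text
[0.50436942 0.06732616 0.18892215] [ 0.65920705  0.10102947 -0.88422474  1.81750503  0.08381974  1.26005356
 -0.97928806]
t22.35 shift [-0.2487, 0.1587, -0.0032] turn [0.0018, 0.0003, -0.0032] mm 89 F [-0.4  0.5 -0. ] w0.998
t22.35 shift [0.0624, 0.1586, -0.0033] turn [0.0016, -0.0012, 1.4968] mm 51 F [-0.4  0.5 -0. ] w0.998
```

Call:
jog_arm(moves=[0.01,0.02,0,0,0,-0.08,1,0.02,0.05,0,0,0,-0.2,1,0.03,0.08,0,0,0,-0.34,1,0.04,0.11,0,0,0,-0.48,1,0.05,0.135,0,0,0,-0.62,1,0.06,0.15,0,0,0,-0.76,1,0.062,0.158,0,0,0,-0.88,1,0.062,0.158,0,0,0,-0.96,1])

```text
time: 23.35
position: [0.5519, 0.053, 0.1888]
tool_rot: [1.888, 2.51, 0.001]
ft_force: [0.8, -0.0, 0.5]
grip_width: 0.996
grip_force: 0.0
```

```bash
python3 - <<'E'
from h import *
plan((.5523,.0489,.19),138.3)
E
```

```text
t23.35 shift [-0.0136, -0.0025, -0.0039] turn [0.0007, 0.0003, -0.5365] mm 4 F [ 0.8 -0.   0.5] w0.996
```

Call:
jog_arm(moves=[-0.005,0,0,0,0,-0.1,1,-0.01,0,0,0,0,-0.24,1,-0.013,0,0,0,0,-0.38,1,-0.013,0,0,0,0,-0.48,1,-0.013,0,0,0,0,-0.53,1,-0.013,0,0,0,0,-0.536,1,-0.013,0,0,0,0,-0.536,1,-0.013,0,0,0,0,-0.536,1])

```text
time: 24.35
position: [0.5527, 0.0492, 0.1882]
tool_rot: [1.124, 2.933, -0.0]
ft_force: [-0.3, 0.5, -0.8]
grip_width: 0.997
grip_force: 0.0
```

```bash
python3 - <<'E'
from h import *
plan((.5523,.0489,.0195),138.3)
s=ctrl.get_state();im=ctrl.get_image("wrist");save(im,"w4.png",s=1.3)
print(1.3*proj(im,[(.5523,.0489,.07),(.5523,.0489,.004),(.5121,.004,.004)],s))
E
```

```text
t24.35 shift [0.0005, -0.0015, 0.5623] turn [-0.0001, 0.0003, -0.004] mm 169 F [-0.3  0.5 -0.8] w0.997
[[326.50200331 237.4903749 ]
 [326.92025393 216.50169839]
 [260.1315874  216.63504801]]
```

View pics/w4.png

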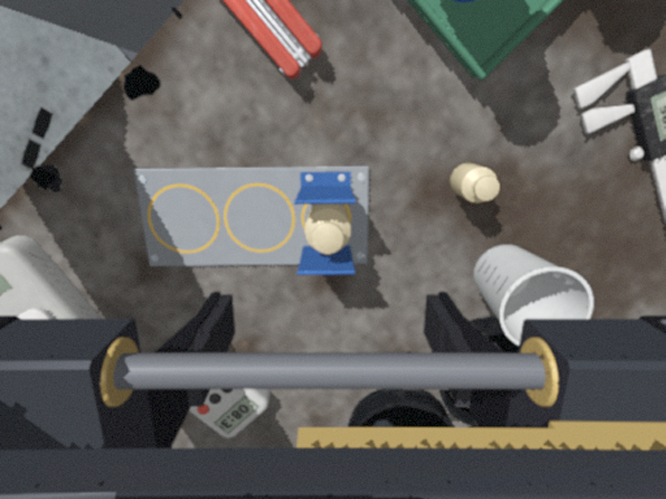

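The knob (327,236) and second ring (260,217) match the prediction within 1 px, and the rest is clear. Descend.

Call:
jog_arm(moves=[0,-0.001,0.04,0,0,0,1,0,-0.001,0.13,0,0,0,1,0,-0.001,0.24,0,0,0,1,0,-0.001,0.35,0,0,0,1,0,-0.001,0.45,0,0,0,1,0,-0.001,0.52,0,0,0,1,0,-0.001,0.55,0,0,0,1,0,-0.001,0.56,0,0,0,1])

```text
time: 25.4
position: [0.5526, 0.0491, 0.0199]
tool_rot: [1.124, 2.934, 0.0]
ft_force: [-0.3, 1.5, -0.0]
grip_width: 0.996
grip_force: 0.0
```

Call:
jog_arm(moves=[0,0,0,0,0,0,0.6,0,0,0,0,0,0,0.4,0,0,0,0,0,0,0.2,0,0,0,0,0,0,0,0,0,0,0,0,0,-0.2,0,0,0,0,0,0,-0.4,0,0,0,0,0,0,-0.6,0,0,0,0,0,0,-0.6], newtons=30)

```text
time: 26.4
position: [0.5521, 0.0484, 0.02]
tool_rot: [-1.124, -2.933, 0.002]
ft_force: [-1.7, -2.0, 2.4]
grip_width: 0.403
grip_force: 29.9
```

Call:
jog_arm(moves=[0,0,0,0,0,0,-0.6,0,0,-0.02,0,0,0,-0.6,0,0,-0.05,0,0,0,-0.6,0,0,-0.1,0,0,0,-0.6,0,0,-0.17,0,0,0,-0.6,0,0,-0.25,0,0,0,-0.6,0,0,-0.32,0,0,0,-0.6,0,0,-0.35,0,0,0,-0.6])

```text
time: 27.4
position: [0.5534, 0.0491, 0.1272]
tool_rot: [1.123, 2.931, 0.001]
ft_force: [0.6, 0.6, -4.6]
grip_width: 0.401
grip_force: 30.0
```

```bash
python3 - <<'E'
from h import *
plan((.49,-.255,.125),138.3)
plan((.49,-.255,.125),80)
print(ctrl.get_state()["joint_positions"])
E
```

```text
t27.40 shift [-0.5199, -0.8956, 0.0071] turn [0.0015, 0.0023, -0.0036] mm 311 F [ 0.6  0.6 -4.6] w0.401
t27.40 shift [-0.5199, -0.8956, 0.0071] turn [0.0025, 0.0014, 0.9681] mm 311 F [ 0.6  0.6 -4.6] w0.401
[ 0.74835551  0.3548341  -1.0419458   1.78271539  0.33023507  1.190843
  0.44844473]
```

```bash
python3 - <<'E'
from h import *
import pickle
t=ctrl.get_image("top");pickle.dump(t,open("top2.pkl","wb"));save(t,"c3.png",(330,180,450,300),5)
E
```

```text
(no output)
```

View pics/c3.png

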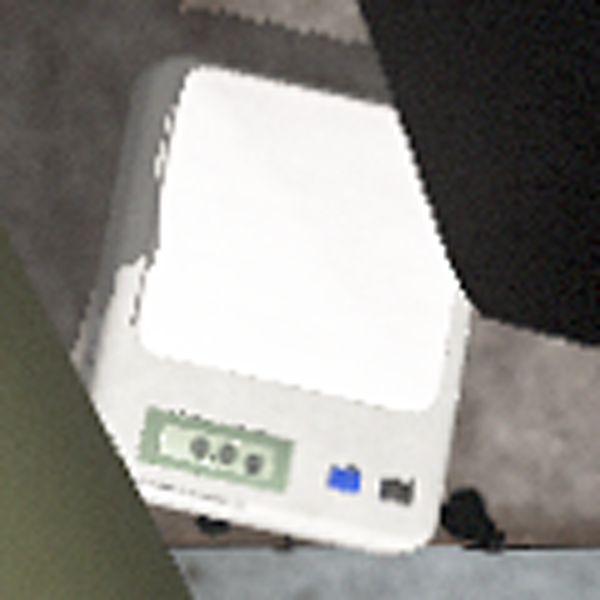

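The pan is mostly visible now: top-left corner (185,63), bottom-left (138,353), bottom-right (436,413), so the centre is near (311,238).

```bash
python3 - <<'E'
from h import *
import pickle
t=pickle.load(open("top2.pkl","rb"))
c=ray(t,(np.array([(185,63),(138,353),(436,413),(311,238)])+.5)/5+np.array([330,180])-.5,.034)[:,:2]
print(c.round(4).tolist(),np.linalg.norm(c[0]-c[1]),np.linalg.norm(c[1]-c[2]),(c[0]+c[2])/2)
for h in(138.3,90):plan((.484,-.267,.125),h)
E
```

```text
[[0.559, -0.2159], [0.4309, -0.1914], [0.4063, -0.3206], [0.4817, -0.269]] 0.13046597639146473 0.13151357537286937 [ 0.48264078 -0.26829413]
t27.45 shift [-0.5313, -0.939, 0.008] turn [0.0015, 0.0026, -0.0037] mm 324 F [-0.1  0.2 -4. ] w0.401
t27.45 shift [-0.5313, -0.939, 0.008] turn [0.0025, 0.0018, 0.8013] mm 324 F [-0.1  0.2 -4. ] w0.401
```

Call:
jog_arm(moves=[-0.02,-0.04,0,0,0,0,-0.6,-0.07,-0.125,0,0,0,0,-0.6,-0.14,-0.25,0,0,0,0,-0.6,-0.22,-0.39,0,0,0,0,-0.6,-0.3,-0.53,0,0,0,0,-0.6,-0.37,-0.655,0,0,0,0,-0.6,-0.42,-0.745,0,0,0,0,-0.6,-0.45,-0.8,0,0,0,0,-0.6])

```text
time: 28.45
position: [0.4906, -0.2224, 0.1239]
tool_rot: [-1.128, -2.93, 0.001]
ft_force: [0.6, 0.9, -5.3]
grip_width: 0.4
grip_force: 30.0
```

```bash
python3 - <<'E'
from h import *
plan((.484,-.268,.06),138.3)
E
```

```text
t28.45 shift [-0.086, -0.1272, 0.213] turn [-0.0011, -0.0018, -0.0067] mm 79 F [ 0.6  0.9 -5.3] w0.400
```

Call:
jog_arm(moves=[-0.02,-0.03,0,0,0,0,-0.6,-0.05,-0.075,0.01,0,0,0,-0.6,-0.076,-0.113,0.05,0,0,0,-0.6,-0.086,-0.127,0.1,0,0,0,-0.6,-0.086,-0.127,0.15,0,0,0,-0.6,-0.086,-0.127,0.185,0,0,0,-0.6,-0.086,-0.127,0.205,0,0,0,-0.6,-0.086,-0.127,0.21,0,0,0,-0.6])

```text
time: 29.45
position: [0.4864, -0.265, 0.0618]
tool_rot: [-1.123, -2.934, -0.0]
ft_force: [-0.7, 0.4, -5.4]
grip_width: 0.399
grip_force: 30.0
```

```bash
python3 - <<'E'
from h import *
plan((.484,-.268,.050),138.3)
im=ctrl.get_image("scene");save(im,"s4.png",(260,110,400,215),5)
E
```

```text
t29.45 shift [-0.0007, -0.0129, 0.0393] turn [0.0, -0.0003, -0.003] mm 12 F [-0.7  0.4 -5.4] w0.399
```

View pics/s4.png

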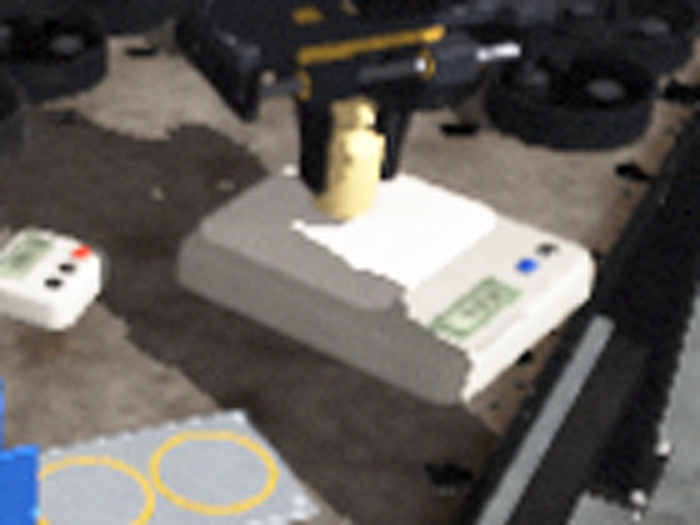

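The weight hovers over the middle of the pan, its foot at (348,215), upright. I'll apply the 4 mm correction and lower.

Call:
jog_arm(moves=[-0.001,-0.007,0.008,0,0,0,-0.6,-0.001,-0.013,0.016,0,0,0,-0.6,-0.001,-0.013,0.023,0,0,0,-0.6,-0.001,-0.013,0.028,0,0,0,-0.6,-0.001,-0.013,0.032,0,0,0,-0.6,-0.001,-0.013,0.034,0,0,0,-0.6,-0.001,-0.013,0.036,0,0,0,-0.6,-0.001,-0.013,0.037,0,0,0,-0.6])

```text
time: 30.5
position: [0.484, -0.2686, 0.051]
tool_rot: [1.124, 2.934, -0.0]
ft_force: [-0.3, -0.1, -5.5]
grip_width: 0.4
grip_force: 30.0
```

Call:
jog_arm(moves=[0,0,0.001,0,0,0,-0.6,0,0,0.002,0,0,0,-0.6,0,0,0.003,0,0,0,-0.6,0,0,0.004,0,0,0,-0.6,0,0,0.005,0,0,0,-0.6,0,0,0.005,0,0,0,-0.6,0,0,0.005,0,0,0,-0.6,0,0,0.005,0,0,0,-0.6])

```text
time: 31.5
position: [0.484, -0.2686, 0.0496]
tool_rot: [1.124, 2.934, -0.0]
ft_force: [-0.4, 0.2, -3.0]
grip_width: 0.407
grip_force: 30.0
```

Call:
jog_arm(moves=[0,0,0.001,0,0,0,-0.6,0,0,0.002,0,0,0,-0.6,0,0,0.002,0,0,0,-0.6,0,0,0.002,0,0,0,-0.6,0,0,0.002,0,0,0,-0.5,0,0,0.002,0,0,0,-0.5,0,0,0.002,0,0,0,-0.5,0,0,0.002,0,0,0,-0.5])

```text
time: 32.5
position: [0.4841, -0.2686, 0.0495]
tool_rot: [1.124, 2.934, -0.001]
ft_force: [-3.4, 1.2, 5.8]
grip_width: 0.399
grip_force: 29.9
```

Call:
jog_arm(moves=[0,0,0,0,0,0,-0.2,0,0,0,0,0,0,0,0,0,0,0,0,0,0.3,0,0,0,0,0,0,0.6,0,0,0,0,0,0,1,0,0,0,0,0,0,1,0,0,0,0,0,0,1,0,0,0,0,0,0,1])

```text
time: 33.5
position: [0.484, -0.2685, 0.0488]
tool_rot: [1.124, 2.934, -0.0]
ft_force: [-0.1, 0.2, 0.0]
grip_width: 0.991
grip_force: 0.0
```

Call:
jog_arm(moves=[0,0,-0.03,0,0,0,1,0,0,-0.1,0,0,0,1,0,0,-0.2,0,0,0,1,0,0,-0.32,0,0,0.05,1,0,0,-0.4,0,0,0.15,1,0.06,0.08,-0.44,0,0,0.28,1,0.14,0.2,-0.46,0,0,0.42,1,0.24,0.34,-0.46,0,0,0.56,1])

```text
time: 34.5
position: [0.4995, -0.1439, 0.1892]
tool_rot: [1.929, 2.475, 0.001]
ft_force: [0.4, 0.5, 1.2]
grip_width: 1.001
grip_force: 0.0
```

```bash
python3 - <<'E'
from h import *
plan((.476,.256,.19),48.3)
im=ctrl.get_image("scene");save(im,"s5.png",(130,110,400,370),2.2)
E
```

```text
t34.50 shift [1.3119, 0.2491, -0.0056] turn [0.0034, 0.0011, 0.9304] mm 401 F [0.4 0.5 1.2] w1.001
```

View pics/s5.png

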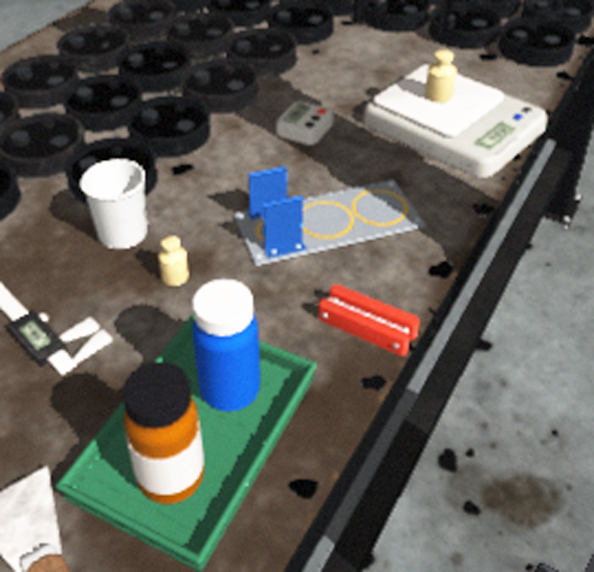

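The weight stands upright mid-pan (440,90) and both jars are upright in the tray. Blue goes back first.

Call:
jog_arm(moves=[0.06,0.01,0,0,0,0.1,1,0.18,0.034,0,0,0,0.22,1,0.31,0.06,0,0,0,0.36,1,0.45,0.085,0,0,0,0.5,1,0.59,0.11,0,0,0,0.64,1,0.73,0.14,0,0,0,0.77,1,0.85,0.16,0,0,0,0.88,1,0.92,0.175,0,0,0,0.93,1])

```text
time: 35.55
position: [0.4801, 0.1385, 0.1884]
tool_rot: [2.86, 1.297, 0.002]
ft_force: [-0.9, -0.0, -0.5]
grip_width: 1.003
grip_force: 0.0
```

```bash
python3 - <<'E'
from h import *
plan((.4763,.256,.19),48.3)
E
```

```text
t35.55 shift [0.2863, -0.2676, -0.0057] turn [0.0016, -0.0009, 0.0081] mm 118 F [-0.9 -0.  -0.5] w1.003
```

Call:
jog_arm(moves=[0.05,-0.047,0,0,0,0,1,0.13,-0.12,0,0,0,0.004,1,0.21,-0.196,0,0,0,0.008,1,0.265,-0.248,0,0,0,0.008,1,0.283,-0.264,0,0,0,0.008,1,0.286,-0.267,0,0,0,0.008,1,0.286,-0.267,0,0,0,0.008,1,0.286,-0.267,0,0,0,0.008,1])

```text
time: 36.55
position: [0.4772, 0.252, 0.1868]
tool_rot: [2.868, 1.28, -0.0]
ft_force: [-0.1, -0.4, 0.2]
grip_width: 1.004
grip_force: 0.0
```

```bash
python3 - <<'E'
from h import *
plan((.4762,.256,.0565),48.3)
E
```

```text
t36.55 shift [0.0081, -0.0117, 0.4344] turn [0.0006, 0.0006, -0.0032] mm 130 F [-0.1 -0.4  0.2] w1.004
```

Call:
jog_arm(moves=[0.004,-0.006,0.03,0,0,0,1,0.007,-0.009,0.1,0,0,0,1,0.007,-0.009,0.19,0,0,0,1,0.007,-0.009,0.28,0,0,0,1,0.007,-0.009,0.36,0,0,0,1,0.007,-0.009,0.405,0,0,0,1,0.007,-0.009,0.428,0,0,0,1,0.007,-0.009,0.434,0,0,0,1])

```text
time: 37.55
position: [0.4762, 0.2567, 0.0565]
tool_rot: [-2.867, -1.283, 0.0]
ft_force: [-0.1, -0.3, 0.2]
grip_width: 1.004
grip_force: 0.0
```

```bash
python3 - <<'E'
from h import *
plan((.4762,.256,.0575),48.3)
E
```

```text
t37.55 shift [-0.0017, 0.0014, -0.0035] turn [-0.0001, -0.0, -0.0015] mm 1 F [-0.1 -0.3  0.2] w1.004
```

Good; grip and lift.

Call:
jog_arm(moves=[0,0,0,0,0,0,0.6,0,0,0,0,0,0,0.4,0,0,0,0,0,0,0.2,0,0,0,0,0,0,0,0,0,0,0,0,0,-0.2,0,0,0,0,0,0,-0.2,0,0,0,0,0,0,-0.2,0,0,0,0,0,0,-0.2], newtons=25)

```text
time: 38.55
position: [0.4765, 0.2564, 0.0568]
tool_rot: [2.867, 1.283, 0.0]
ft_force: [0.1, -1.1, 3.7]
grip_width: 0.634
grip_force: 25.0
```

Call:
jog_arm(moves=[0,0,-0.02,0,0,0,-0.2,0,0,-0.07,0,0,0,-0.2,0,0,-0.14,0,0,0,-0.2,0,0,-0.22,0,0,0,-0.2,0,0,-0.29,0,0,0,-0.2,0,0,-0.335,0,0,0,-0.2,0,0,-0.36,0,0,0,-0.2,0,0,-0.37,0,0,0,-0.2])

```text
time: 39.55
position: [0.4761, 0.2564, 0.1677]
tool_rot: [2.868, 1.283, -0.0]
ft_force: [0.6, 0.8, -2.9]
grip_width: 0.636
grip_force: 25.0
```

```bash
python3 - <<'E'
from h import *
plan((.512,.003,.168),48.3)
E
```

```text
t39.55 shift [-0.5499, 0.6521, -0.0007] turn [0.0001, 0.0003, -0.0017] mm 256 F [ 0.6  0.8 -2.9] w0.636
```

Call:
jog_arm(moves=[-0.04,0.047,0,0,0,0,-0.2,-0.12,0.142,0,0,0,0,-0.2,-0.21,0.249,0,0,0,0,-0.2,-0.31,0.367,0,0,0,0,-0.2,-0.41,0.486,0,0,0,0,-0.2,-0.49,0.581,0,0,0,0,-0.2,-0.535,0.634,0,0,0,0,-0.2,-0.55,0.652,0,0,0,0,-0.2])

```text
time: 40.55
position: [0.5117, 0.0015, 0.1669]
tool_rot: [-2.869, -1.279, 0.002]
ft_force: [0.6, 1.0, -2.3]
grip_width: 0.638
grip_force: 25.0
```

```bash
python3 - <<'E'
from h import *
plan((.512,.003,.065),48.3)
E
```

```text
t40.55 shift [0.0046, -0.002, 0.3398] turn [-0.0011, 0.0008, -0.0041] mm 102 F [ 0.6  1.  -2.3] w0.638
```

Call:
jog_arm(moves=[0.002,-0.001,0.03,0,0,0,-0.2,0.002,-0.001,0.09,0,0,0,-0.2,0.002,-0.001,0.16,0,0,0,-0.2,0.002,-0.001,0.23,0,0,0,-0.2,0.002,-0.001,0.28,0,0,0,-0.2,0.002,-0.001,0.315,0,0,0,-0.2,0.002,-0.001,0.335,0,0,0,-0.2,0.002,-0.001,0.34,0,0,0,-0.2])

```text
time: 41.55
position: [0.5124, 0.0038, 0.0656]
tool_rot: [2.868, 1.283, 0.0]
ft_force: [-0.0, -0.3, -2.5]
grip_width: 0.633
grip_force: 25.0
```

```bash
python3 - <<'E'
from h import *
plan((.512,.003,.0573),48.3)
E
```

```text
t41.55 shift [-0.0028, 0.0009, 0.0275] turn [0.0001, -0.0001, -0.0017] mm 8 F [-0.  -0.3 -2.5] w0.633
```

Call:
jog_arm(moves=[-0.002,0.001,0.008,0,0,0,-0.2,-0.003,0.001,0.014,0,0,0,-0.2,-0.003,0.001,0.019,0,0,0,-0.2,-0.003,0.001,0.022,0,0,0,-0.2,-0.003,0.001,0.024,0,0,0,-0.2,-0.003,0.001,0.026,0,0,0,-0.2,-0.003,0.001,0.027,0,0,0,-0.2,-0.003,0.001,0.028,0,0,0,-0.2])

```text
time: 42.55
position: [0.5119, 0.0029, 0.0572]
tool_rot: [2.868, 1.283, 0.0]
ft_force: [0.2, -0.4, -2.9]
grip_width: 0.636
grip_force: 25.0
```

Call:
jog_arm(moves=[0,0,0.001,0,0,0,-0.2,0,0,0.002,0,0,0,-0.2,0,0,0.003,0,0,0,-0.2,0,0,0.003,0,0,0,-0.2,0,0,0.004,0,0,0,-0.2,0,0,0.004,0,0,0,-0.2,0,0,0.004,0,0,0,-0.2,0,0,0.004,0,0,0,-0.2])

```text
time: 43.55
position: [0.5119, 0.003, 0.0568]
tool_rot: [2.867, 1.283, -0.001]
ft_force: [-3.7, 0.4, 7.7]
grip_width: 0.636
grip_force: 25.0
```

Contact at the right place; release, rise and head for the amber jar.

Call:
jog_arm(moves=[0,0,0,0,0,0,0,0,0,0,0,0,0,0.2,0,0,0,0,0,0,0.4,0,0,0,0,0,0,0.7,0,0,0,0,0,0,1,0,0,0,0,0,0,1,0,0,0,0,0,0,1,0,0,0,0,0,0,1])

```text
time: 44.55
position: [0.5118, 0.0029, 0.056]
tool_rot: [-2.868, -1.283, 0.0]
ft_force: [-0.0, -0.9, 0.4]
grip_width: 0.996
grip_force: 0.0
```

Call:
jog_arm(moves=[0,0,-0.04,0,0,0,1,0,0,-0.13,0,0,0,1,0,0,-0.26,0,0,0,1,0.02,-0.03,-0.38,0,0,0,1,0.1,-0.12,-0.44,0,0,0,1,0.21,-0.25,-0.44,0,0,0,1,0.32,-0.38,-0.44,0,0,0,1,0.42,-0.5,-0.44,0,0,0,1])

```text
time: 45.55
position: [0.4838, 0.1986, 0.1891]
tool_rot: [2.867, 1.283, 0.002]
ft_force: [0.2, -0.5, 1.1]
grip_width: 1.003
grip_force: 0.0
```

```bash
python3 - <<'E'
from h import *
plan((.4698,.3561,.19),48.3)
E
```

```text
t45.55 shift [0.3603, -0.3847, -0.0032] turn [0.0015, -0.0008, -0.0015] mm 158 F [ 0.2 -0.5  1.1] w1.003
```

Call:
jog_arm(moves=[0.05,-0.054,0,0,0,0,1,0.14,-0.15,0,0,0,0,1,0.23,-0.245,0,0,0,0,1,0.31,-0.33,0,0,0,0,1,0.35,-0.373,0,0,0,0,1,0.36,-0.384,0,0,0,0,1,0.36,-0.384,0,0,0,0,1,0.36,-0.384,0,0,0,0,1])

```text
time: 46.55
position: [0.4708, 0.3529, 0.1881]
tool_rot: [2.868, 1.28, -0.0]
ft_force: [0.2, 0.2, 0.0]
grip_width: 1.0
grip_force: 0.0
```

```bash
python3 - <<'E'
from h import *
plan((.4698,.3561,.0573),48.3)
E
```

```text
t46.55 shift [0.0061, -0.01, 0.436] turn [0.0009, 0.0004, -0.0033] mm 131 F [0.2 0.2 0. ] w1.000
```

Call:
jog_arm(moves=[0.004,-0.006,0.03,0,0,0,1,0.005,-0.008,0.1,0,0,0,1,0.005,-0.008,0.19,0,0,0,1,0.005,-0.008,0.28,0,0,0,1,0.005,-0.008,0.36,0,0,0,1,0.005,-0.008,0.405,0,0,0,1,0.005,-0.008,0.43,0,0,0,1,0.005,-0.008,0.436,0,0,0,1])

```text
time: 47.55
position: [0.4693, 0.3569, 0.057]
tool_rot: [-2.868, -1.283, 0.0]
ft_force: [-0.0, 1.1, 0.0]
grip_width: 1.0
grip_force: 0.0
```

Call:
jog_arm(moves=[0,0,0,0,0,0,0.6,0,0,0,0,0,0,0.4,0,0,0,0,0,0,0.2,0,0,0,0,0,0,0,0,0,0,0,0,0,-0.2,0,0,0,0,0,0,-0.2,0,0,0,0,0,0,-0.2,0,0,0,0,0,0,-0.2], newtons=25)

```text
time: 48.55
position: [0.4699, 0.3567, 0.0575]
tool_rot: [2.867, 1.282, 0.001]
ft_force: [2.0, -0.8, 3.3]
grip_width: 0.637
grip_force: 25.0
```

Call:
jog_arm(moves=[0,0,-0.02,0,0,0,-0.2,0,0,-0.07,0,0,0,-0.2,0,0,-0.14,0,0,0,-0.2,0,0,-0.22,0,0,0,-0.2,0,0,-0.3,0,0,0,-0.2,0,0,-0.37,0,0,0,-0.2,0,0,-0.41,0,0,0,-0.2,0,0,-0.425,0,0,0,-0.2])

```text
time: 49.55
position: [0.4694, 0.357, 0.1855]
tool_rot: [2.868, 1.283, 0.001]
ft_force: [0.4, 0.4, -3.1]
grip_width: 0.634
grip_force: 24.9
```

```bash
python3 - <<'E'
from h import *
plan((.4672,-.0458,.184),48.3)
E
```

```text
t49.55 shift [-1.0059, 0.8893, 0.0047] turn [0.0004, -0.0006, -0.0016] mm 403 F [ 0.4  0.4 -3.1] w0.634
```

Call:
jog_arm(moves=[-0.03,0.027,-0.01,0,0,0,-0.2,-0.1,0.088,-0.015,0,0,0,-0.2,-0.18,0.159,-0.015,0,0,0,-0.2,-0.26,0.23,-0.015,0,0,0,-0.2,-0.34,0.3,-0.015,0,0,0,-0.2,-0.42,0.371,-0.015,0,0,0,-0.2,-0.5,0.442,-0.015,0,0,0,-0.2,-0.57,0.504,-0.015,0,0,0,-0.2])

```text
time: 50.55
position: [0.4672, 0.1262, 0.1883]
tool_rot: [2.868, 1.28, -0.003]
ft_force: [-0.2, -0.6, -1.4]
grip_width: 0.64
grip_force: 24.9
```

```bash
python3 - <<'E'
from h import *
plan((.4672,-.0458,.189),48.3)
E
```

```text
t50.55 shift [-0.4269, 0.3826, -0.0015] turn [-0.0004, 0.0019, -0.0031] mm 172 F [-0.2 -0.6 -1.4] w0.640
```

Call:
jog_arm(moves=[-0.05,0.045,0,0,0,0,-0.2,-0.13,0.117,0,0,0,0,-0.2,-0.21,0.188,0,0,0,0,-0.2,-0.29,0.26,0,0,0,0,-0.2,-0.36,0.323,0,0,0,0,-0.2,-0.405,0.363,0,0,0,0,-0.2,-0.424,0.38,0,0,0,0,-0.2,-0.427,0.382,0,0,0,0,-0.2])

```text
time: 51.55
position: [0.468, -0.0429, 0.1891]
tool_rot: [-2.867, -1.283, 0.0]
ft_force: [-0.5, 0.4, -1.9]
grip_width: 0.635
grip_force: 24.9
```

```bash
python3 - <<'E'
from h import *
plan((.4672,-.0458,.066),48.3)
E
```

```text
t51.55 shift [-0.009, 0.0046, 0.4102] turn [-0.0006, -0.0002, -0.0015] mm 123 F [-0.5  0.4 -1.9] w0.635
```

Call:
jog_arm(moves=[-0.004,0.002,0.03,0,0,0,-0.2,-0.007,0.003,0.09,0,0,0,-0.2,-0.007,0.003,0.17,0,0,0,-0.2,-0.007,0.003,0.25,0,0,0,-0.2,-0.007,0.003,0.32,0,0,0,-0.2,-0.007,0.003,0.37,0,0,0,-0.2,-0.007,0.003,0.4,0,0,0,-0.2,-0.007,0.003,0.41,0,0,0,-0.2])

```text
time: 52.55
position: [0.4673, -0.0452, 0.0658]
tool_rot: [-2.867, -1.283, 0.0]
ft_force: [-0.1, -0.2, -1.6]
grip_width: 0.644
grip_force: 24.9
```

```bash
python3 - <<'E'
from h import *
plan((.4672,-.0458,.0575),48.3)
E
```

```text
t52.55 shift [-0.0015, 0.0011, 0.0275] turn [-0.0006, -0.0, -0.0013] mm 8 F [-0.1 -0.2 -1.6] w0.644
```

Call:
jog_arm(moves=[-0.001,0.001,0.008,0,0,0,-0.2,-0.002,0.001,0.014,0,0,0,-0.2,-0.002,0.001,0.018,0,0,0,-0.2,-0.002,0.001,0.021,0,0,0,-0.2,-0.002,0.001,0.024,0,0,0,-0.2,-0.002,0.001,0.026,0,0,0,-0.2,-0.002,0.001,0.027,0,0,0,-0.2,-0.002,0.001,0.028,0,0,0,-0.2])

```text
time: 53.55
position: [0.4672, -0.0461, 0.0578]
tool_rot: [2.868, 1.283, -0.0]
ft_force: [0.3, 0.1, -2.6]
grip_width: 0.64
grip_force: 24.9
```

Call:
jog_arm(moves=[0,0,0.001,0,0,0,-0.2,0,0,0.002,0,0,0,-0.2,0,0,0.003,0,0,0,-0.2,0,0,0.004,0,0,0,-0.2,0,0,0.004,0,0,0,-0.2,0,0,0.004,0,0,0,-0.2,0,0,0.004,0,0,0,-0.2,0,0,0.004,0,0,0,-0.2])

```text
time: 54.55
position: [0.4675, -0.046, 0.0574]
tool_rot: [2.867, 1.283, -0.0]
ft_force: [-2.3, -0.2, 6.7]
grip_width: 0.64
grip_force: 24.9
```

Contact; release and rise clear, backing toward the open side.

Call:
jog_arm(moves=[0,0,0,0,0,0,0,0,0,0,0,0,0,0.2,0,0,0,0,0,0,0.4,0,0,0,0,0,0,0.7,0,0,0,0,0,0,1,0,0,0,0,0,0,1,0,0,0,0,0,0,1,0,0,0,0,0,0,1])

```text
time: 55.55
position: [0.4672, -0.0461, 0.0566]
tool_rot: [2.868, 1.283, -0.0]
ft_force: [-0.0, 0.1, -0.3]
grip_width: 0.995
grip_force: 0.0
```

Call:
jog_arm(moves=[0,0,-0.04,0,0,0,1,0,0,-0.13,0,0,0,1,0,0,-0.26,0,0,0,1,0,0,-0.38,0,0,0,1,-0.04,0.02,-0.48,0,0,0,1,-0.1,0.05,-0.53,0,0,0,1,-0.15,0.075,-0.55,0,0,0,1,-0.16,0.08,-0.55,0,0,0,1])

```text
time: 56.55
position: [0.4533, -0.0988, 0.2227]
tool_rot: [2.867, 1.28, 0.001]
ft_force: [0.3, 1.2, -0.2]
grip_width: 1.0
grip_force: 0.0
```

```bash
python3 - <<'E'
from h import *
import pickle
s=ctrl.get_state();im=ctrl.get_image("wrist");save(im,"w6.png",s=1.2);print(s["position"],s["time"])
f=ctrl.get_image("scene");save(f,"s6.png",(130,110,400,370),2.2)
E
```

```text
[ 0.45333238 -0.09882134  0.22265553] 56.55
```

View pics/s6.png

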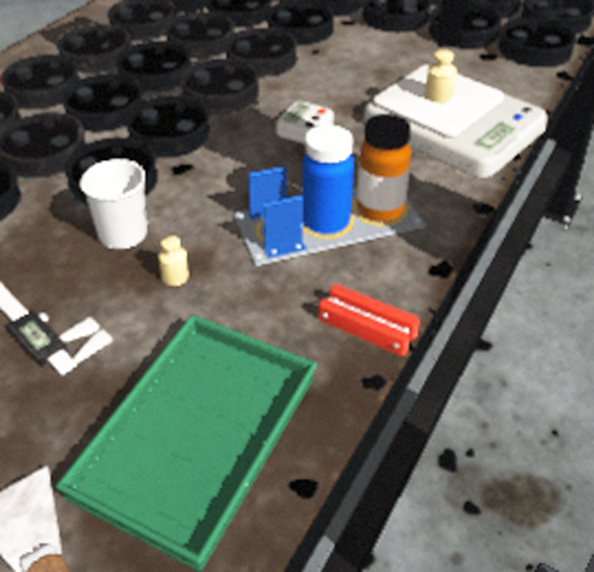

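View pics/w6.png

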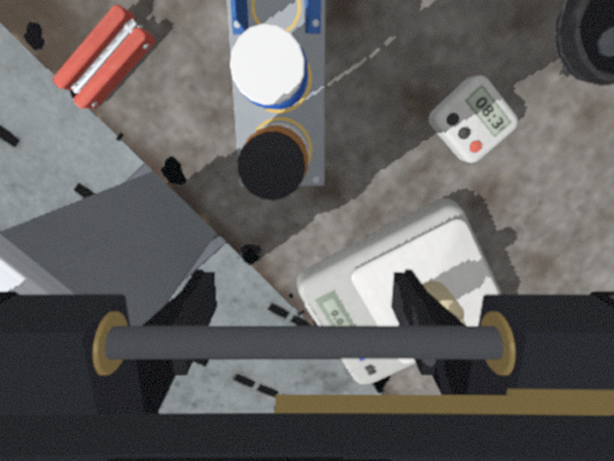

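The jars are back on their rings (330,235) and (385,215), and the weight is upright mid-pan (440,90). The beaker, hex keys and timer haven't moved.

```bash
python3 -c "
from bench import ctrl
print(ctrl.close_job())"
```

```text
the job is handed in; nothing more can be done
None
```

I handed the job in at about 57 s: the brass weight stands upright near the middle of the scale's pan, both jars are back on the rings where they started, and the beaker, hex keys and timer were not touched.

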